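# Hold the display dome at half-lock

### The job

Pick up the clear dome by its T-grip, lower it over the car on the round mount so that its two lugs drop through the two gaps in the mount's collar, then turn it clockwise (seen from above) half-way along its quarter turn, stopping well before the lock clicks. Finish while still gripping it, motionless and seated at that half-way position, so that I can look through it and check that both lugs have caught before it is locked. The dome is brittle clear styrene, so grip it and press it only lightly, and leave the cone, the tunnel and the tray stack where they are.

Things in the scene. Friction and masses are not known exactly. Their poses are not given: they have to be found in the camera images.
- dome_grip (a point): centre of the dome's T-grip: grey bar 54 mm long, 14 mm thick, 24 mm high; its underside is 12 mm above the dome's crown, joined by a 16 mm stem. It lies on the dome's axis, 70 mm above the rim. x runs along the bar, y across the 14 mm (grip it there), z up. The dome looks the same after a half turn. The styrene cracks if squeezed with more than about 25 N per finger
- dome_rim (a point): centre of the rim (underside) of the loose clear dome, axes as the grip; it starts standing on its rim on the shelf. 92 mm outer diameter, 46 mm high to the crown, wall 3 mm, about 80 g. Two grey lugs stick out at the rim, below the two ends of the bar (on +x and -x): each 14 mm wide, 5 mm high, reaching 53 mm from the axis. Cracks if pressed on the mount with more than about 25 N
- mount_seat (a point): centre of the inner floor, 6 mm above the shelf, of the fixed round mount (120 mm across, silver car 72 x 30 x 23 mm screwed to it, lying along y). z up; x runs through the middles of the two 22 mm gaps cut in the black collar (on +x and -x). The dome enters with its bar parallel to x within 4 degrees, either way round; fully down its rim rests on this floor and its grip centre is 70 mm above
- mount_collar (a point): centre of the collar's top, 13 mm above the floor, axes as the seat. The lip leaves a 97 mm opening (2.5 mm play all round) over a channel 8 mm high (3 mm play upwards for the lugs). From the gaps the lugs run under the lip clockwise only (seen from above), freely to 60 degrees; half-way is 45; two sprung leaves, the lock, click at 72 to 84; end stop at 90 degrees
- cone: bystander: orange silicone traffic cone, base 66 mm square, 90 mm high; origin under its centre
- tunnel: bystander: wooden tunnel arch, 104 mm wide (x), 60 mm deep (y), 82 mm high; origin under its centre
- trays: bystander: stack of two clear trays with a toy car in each, 110 (x) x 60 x 72 mm; origin under its centre
There are look-alikes about, which are no part of the job. Leave any green look-alike of the part that bears dome_grip alone.

How it is judged:
By the outcome, as a careful person would: the job done as asked, in the order asked, and still so for the second after the job is handed in, while the arm keeps its last pose, push and grip.
It also fails if it takes over 48 s, if anything falls off the work surface, if the arm or the gripper's body presses on something with over 40 N, if the wrist force passes 120 N, or if a joint passes its speed limit or range.

### The arm

A 7-joint arm with a two-finger parallel gripper is mounted at the origin on the work surface. World frame = base frame: x ahead of the robot, y to its left, z up, the work surface at z = 0. Lengths are in mm, angles in degrees, forces in N, time in s.
With the tool pointing down it reaches from about 425 to 825 mm from the base axis. Payload 3.6 kg.
Tool frame: the origin (TCP) lies midway between the tips of the shut fingers; the grasp point (between the pads) lies 19 mm behind it; y points along the fingers, x is the direction in which the jaws open and shut, and the axes are right-handed (so a half turn about y gives the same grasp; the last joint's range is limited). The gripper opens to 93 mm and grips with 3 to 60 N. Pads are 15 mm wide; open, the fingers measure 128 mm over their backs; the gripper's body (75 mm by 188 mm) begins 65 mm behind the grasp point.
Start: joints at [75.831, 35.231, -0.722, 81.555, 0.464, 63.22, -2.315], TCP at [142.371, -634.186, 218.64] pointing down, gripper open.
Joint ranges: [-178.69, 178.69], [-17.37, 117.87], [-77.05, 75.6], [15.02, 138.74], [-78.02, 258.01], [0.78, 113.62], [-162.83, 162.83]. Speed limits (degrees/s): [159.86, 159.86, 180, 180, 180, 180, 180].

### API

Orientations are given as a 3x3 rotation matrix whose columns are the frame's x, y, z axes.
In Python, from plant import sense, optics, manip gives the robot as it stands.
- The arm moves only by the tool drive_tool, never from a script. Its argument "steps" is a list of rows, each a list of 5 numbers: the opening, from 0 (shut) to 1 (fully open), then the shift along the tool's x, y, z in m, then the turn about the tool's y in degrees. In form: [[jaw, tx, ty, tz, turn], ...]. A call has 1 to 20 rows; each row is the pose to reach, as a shift and turn from the pose commanded when the call began, along the tool's axes at that moment; what a row does not reach only later rows make up. A row lasts 1/12 s, in which the tool goes at most 41.7 mm and 7.16 degrees, less where a joint would pass 70% of its speed; a pose out of reach is approached as far as the arm can. A call with a gripper value outside its range is refused whole. The fingers move at their own pace and stop on an object; "grip_force" is the grip in N (left out, the last holds). Time passes only in rows, so rows that repeat a pose let the fingers close. It gives the time, the measured TCP pose, the force and the opening at its end, in the units of the state.
- sense(): the state, without advancing time (a new reading comes with each control period).
- optics.snapshot(name): name is "scene" or "top"; returns a dict with "color" (480x640x3 uint8, red, green, blue), "fx", "fy", "cx", "cy" (pixels), "R" (3x3) and "t" (3): a world point X has camera coordinates R X + t. Camera axes: x right, y down, z forward; pixel columns grow to the right and rows downward; lengths in mm; the calibration is good to about 2 mm. A picture is of the moment at which its call begins. There is no depth.
- manip.sign_off(): hands the job in, once; it reports no verdict.
The state is a dict: "time_s": time; "joint_positions": joint angles; "joint_vel": joint speeds; "tau": joint torques, N m; "ee_pos": TCP position; "orientation": TCP orientation; "force": force on the tool from outside, world axes, zero at the start; "moment": the same for the moment, N m; "opening": finger opening in mm.
Only numpy, scipy, OpenCV 4.12 (cv2) and the standard library are available. Lean on these libraries where they do the work, as an engineer would, in place of code of your own. Each camera call takes 0.05 s, during which the arm holds its last target.

## Working session

There is one attempt and no reset: what is moved stays moved. The work goes in short steps, Python scripts to look and compute and a tool call to move; the robot and the scene stay as the last step left them, time stands still between calls to the robot, and variables do not carry over. Pictures are saved under pics/ and viewed, and the job is handed in when it is done.

Besides the shell and the picture viewer there is one more tool, called after "Call:" by a JSON object that holds its "api" and its "payload". drive_tool: Moves the arm, as the interface text tells. Its arguments: {"type":"object","properties":{"steps":{"type":"array"},"grip_force":{"type":"number"}},"required":["steps"]}

```bash
mkdir -p pics; ls; python3 - <<'E'
from plant import sense, optics, manip
import cv2,numpy as np,pickle
s=sense()
for k in s: print(k,np.round(s[k],3).tolist())
for n in("scene","top"):
    d=optics.snapshot(n); cv2.imwrite(f"pics/{n}0.png",d["color"][:,:,::-1]); pickle.dump(d,open(f"{n}0.pkl","wb"))
    print(n,d["fx"],d["fy"],d["cx"],d["cy"],np.round(d["R"],3).tolist(),np.round(d["t"],1).tolist())
E
```

```text
pics
time_s 0.0
joint_positions [75.831, 35.288, -0.726, 81.64, 0.466, 63.22, -2.314]
joint_vel [0.034, 0.039, 0.001, 0.116, -0.061, -0.012, -0.055]
tau [0.0, -45.894, 0.209, -16.575, -0.061, 0.021, 0.0]
ee_pos [142.204, -633.449, 217.508]
orientation [[0.219, -0.001, 0.976], [-0.976, 0.002, 0.219], [-0.003, -1.0, -0.0]]
force [-0.647, -0.167, 0.753]
moment [-0.01, 0.005, 0.079]
opening 92.991
scene 598.7277885149929 598.7277885149929 324.0744978752118 248.49376009232014 [[0.888, 0.459, -0.002], [0.257, -0.501, -0.826], [-0.38, 0.734, -0.563]] [-491.0, -73.3, 1493.1]
top 547.7697895046739 547.7697895046739 313.72238097285964 234.26570696610028 [[0.012, -1.0, 0.005], [-0.987, -0.012, -0.161], [0.161, -0.003, -0.987]] [-24.6, 561.4, 1191.1]
```

View pics/scene0.png

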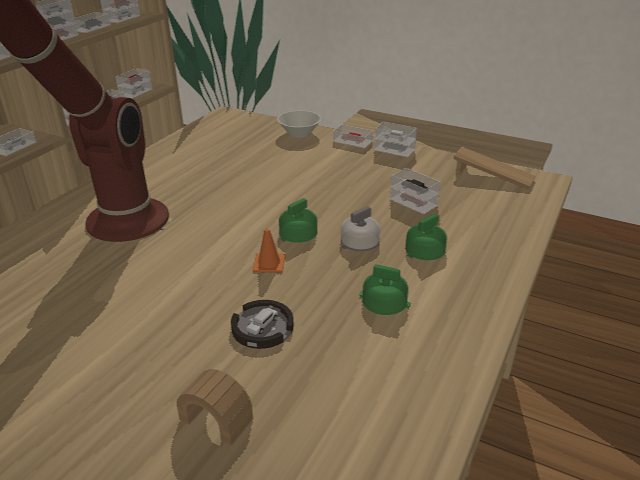

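View pics/top0.png

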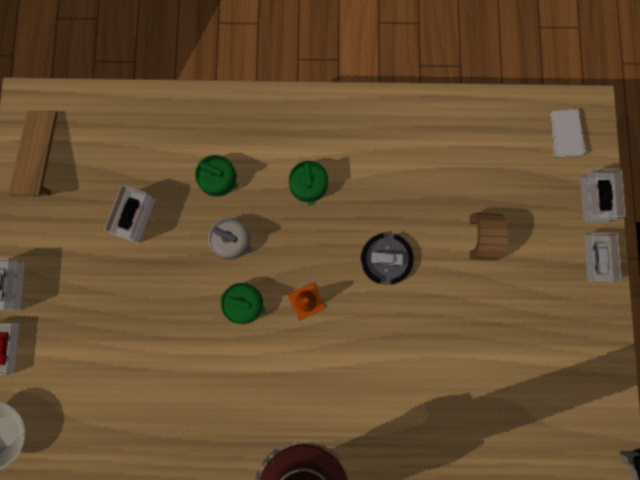

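```bash
python3 - <<'E'
import cv2,numpy as np
t=cv2.imread("pics/top0.png"); s=cv2.imread("pics/scene0.png")
f=lambda im,x,y,w,h,k:cv2.resize(im[y:y+h,x:x+w],None,fx=k,fy=k,interpolation=cv2.INTER_CUBIC)
a=f(t,190,205,80,70,5);b=f(t,350,222,80,70,5)
c=f(s,330,195,80,70,5);d=f(s,222,290,80,70,5)
cv2.imwrite("pics/crops0.png",np.vstack([np.hstack([a,b]),np.hstack([c,d])])[:,:800][:700])
cv2.imwrite("pics/crops0.png",cv2.resize(np.vstack([np.hstack([a,b]),np.hstack([c,d])]),(684,600)))
E
```

```text
(no output)
```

View pics/crops0.png

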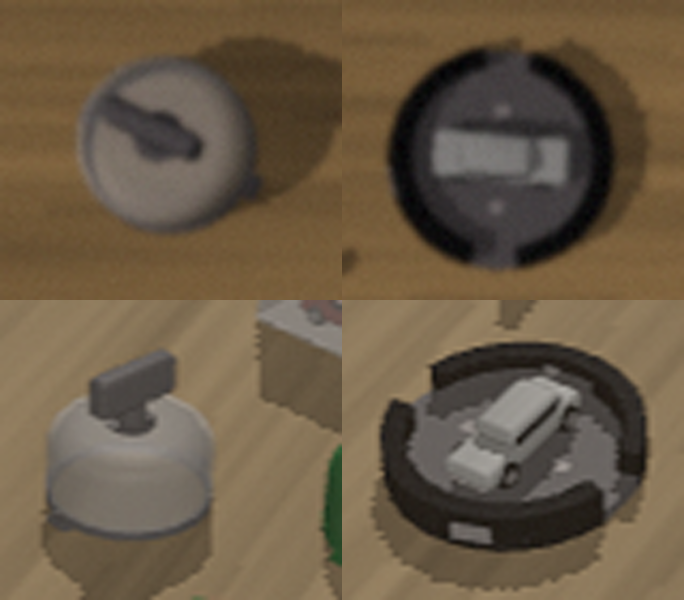

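```bash
cat > h.py <<'E'
import numpy as np,pickle
def ray(d,u,v,z):
    R=np.array(d["R"]);t=np.array(d["t"]);C=-R.T@t
    r=R.T@np.array([(u-d["cx"])/d["fx"],(v-d["cy"])/d["fy"],1]); return C+r*(z-C[2])/r[2]
def proj(d,X):
    p=np.array(d["R"])@np.array(X)+np.array(d["t"]); return np.array([d["fx"]*p[0]/p[2]+d["cx"],d["fy"]*p[1]/p[2]+d["cy"]])
E
python3 - <<'E'
import cv2,numpy as np
t=cv2.imread("pics/top0.png"); s=cv2.imread("pics/scene0.png")
k=16
def f(im,x,y,w,h,nm):
    c=cv2.resize(im[y:y+h,x:x+w],None,fx=k,fy=k,interpolation=cv2.INTER_CUBIC)
    c=cv2.convertScaleAbs(c,alpha=1.4)
    for i in range(0,w,5): cv2.line(c,(i*k,0),(i*k,6 if i%10 else 14),(0,255,255),1); cv2.putText(c,str(x+i),(i*k,26),0,.35,(0,255,255))
    for i in range(0,h,5): cv2.line(c,(0,i*k),(6,i*k),(0,255,255),1); cv2.putText(c,str(y+i),(8,i*k+4),0,.35,(0,255,255))
    cv2.imwrite(nm,c)
f(t,206,216,48,37,"pics/gt.png"); f(s,336,204,48,37,"pics/gs.png")
for im,x,y,w,h,nm in((t,206,216,48,37,"t"),(s,336,204,48,37,"s")):
    g=cv2.cvtColor(im,6)[y:y+h,x:x+w]
E
```

```text
(no output)
```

View pics/gt.png

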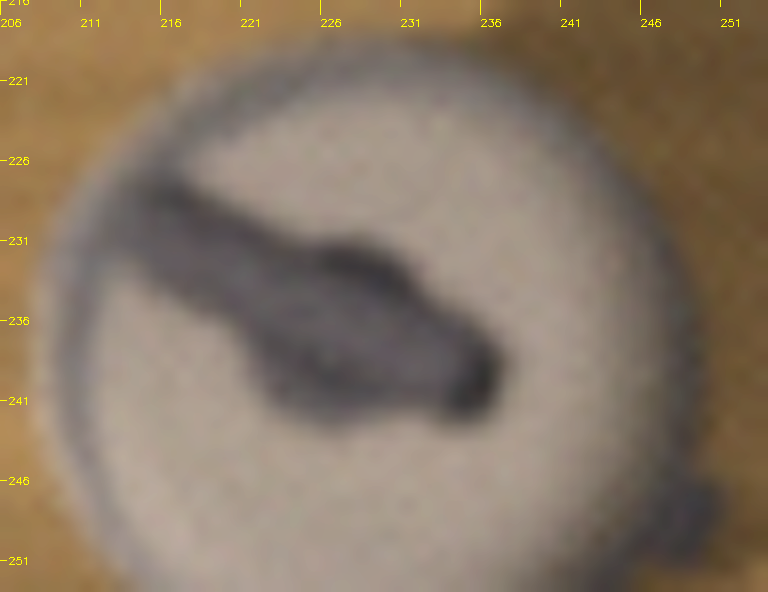

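View pics/gs.png

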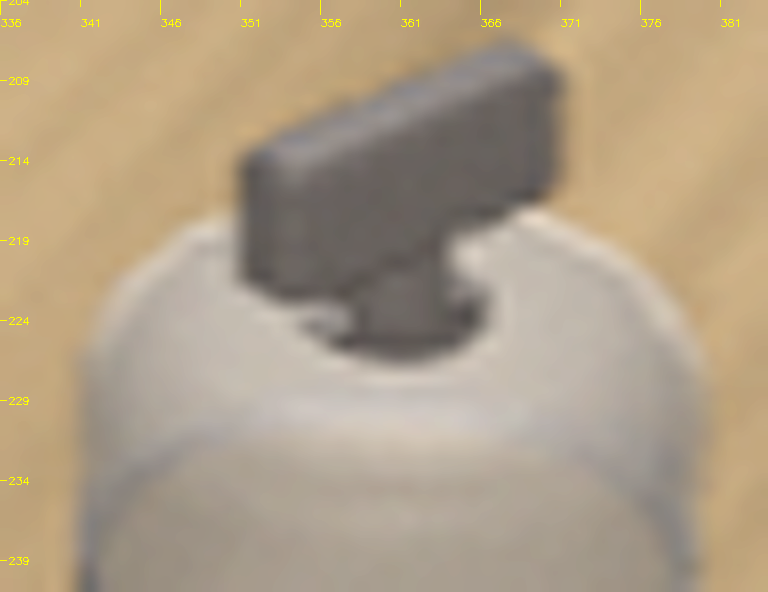

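```bash
python3 - <<'E'
from h import *
S=pickle.load(open("scene0.pkl","rb"));T=pickle.load(open("top0.pkl","rb"))
P={}
for n,(a,b) in dict(L1=(245,155),R1=(510,40),R2=(565,75),L2=(292,178)).items():
    P[n]=ray(S,336+a/16-.5,204+b/16-.5,82);print(n,P[n].round(1))
c=sum(P.values())/4;print("c scene",c.round(1))
for a,b in((("L1"),"R1"),("L2","R2"),("L1","L2"),("R1","R2")):
    d=P[b]-P[a];print(a,b,np.linalg.norm(d).round(1),np.degrees(np.arctan2(d[1],d[0])).round(1))
for a in(L:=ray(T,206+140/16-.5,216+225/16-.5,82)),(R:=ray(T,206+480/16-.5,216+375/16-.5,82)):print(a.round(1))
d=L-R;print(np.degrees(np.arctan2(d[1],d[0])),np.linalg.norm(d))
# dome outline in top: base circle fit
import cv2
print("proj c in top",proj(T,c))
# lug in top view at ~ (690,515)
l=ray(T,206+690/16-.5,216+515/16-.5,3);print("lug",l.round(1))
# dome crown silhouette check: rim circle z=0 fits
E
```

```text
L1 [540.6 155.5  82. ]
R1 [560.9 202.1  82. ]
R2 [572.  196.6  82. ]
L2 [549.2 152.8  82. ]
c scene [555.7 176.8  82. ]
L1 R1 50.9 66.5
L2 R2 49.4 62.6
L1 L2 9.0 -17.4
R1 R2 12.4 -26.5
[563.4 200.4  82. ]
[543.2 153.2  82. ]
66.86016838901855 51.369353824684175
proj c in top [224.9309467  233.17290944]
lug [535.  133.1   3. ]
```

```bash
python3 - <<'E'
import cv2,numpy as np
t=cv2.imread("pics/top0.png"); s=cv2.imread("pics/scene0.png")
k=11
def f(im,x,y,w,h,nm):
    c=cv2.resize(im[y:y+h,x:x+w],None,fx=k,fy=k,interpolation=cv2.INTER_CUBIC)
    c=cv2.convertScaleAbs(c,alpha=1.8)
    for i in range(0,w,5): cv2.line(c,(i*k,0),(i*k,6 if i%10 else 14),(0,255,255),1); cv2.putText(c,str(x+i),(i*k,26),0,.35,(0,255,255))
    for i in range(0,h,5): cv2.line(c,(0,i*k),(6,i*k),(0,255,255),1); cv2.putText(c,str(y+i),(8,i*k+4),0,.35,(0,255,255))
    cv2.imwrite(nm,c)
f(t,355,232,65,54,"pics/mt.png"); f(s,227,296,70,54,"pics/ms.png")
E
```

```text
(no output)
```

View pics/mt.png

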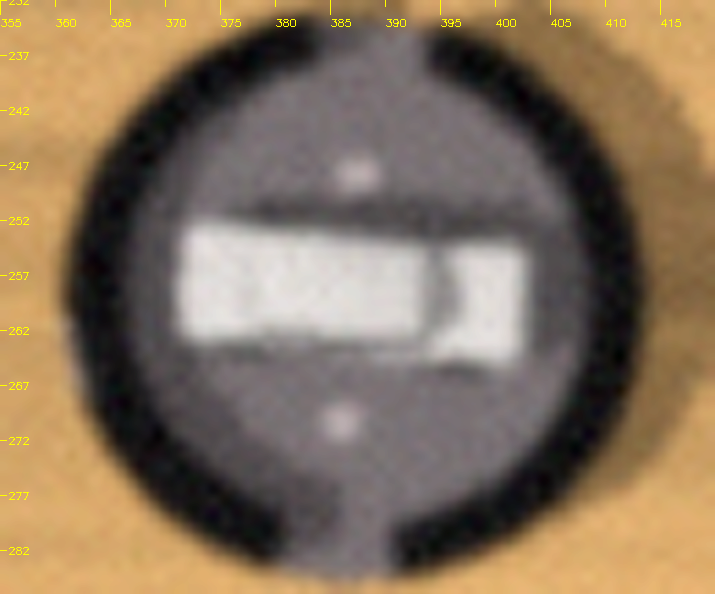

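View pics/ms.png

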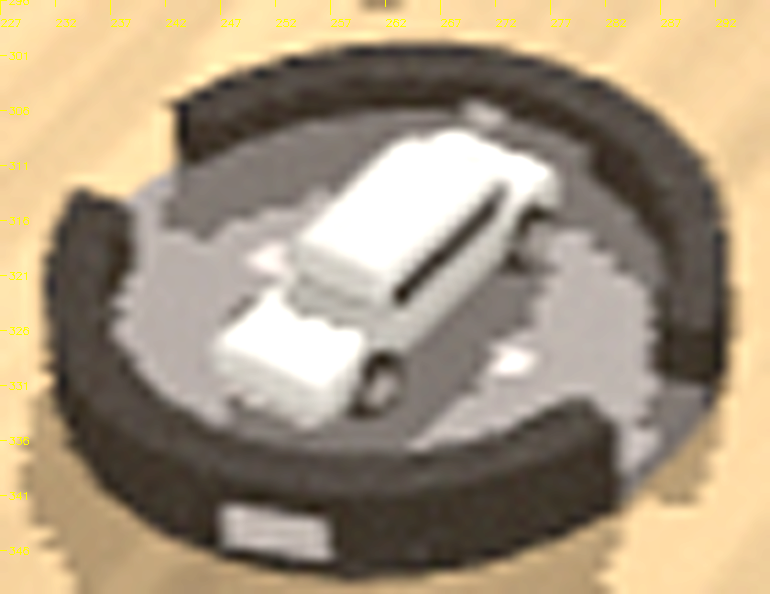

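```bash
python3 - <<'E'
from h import *
import cv2
from scipy.optimize import least_squares
S=pickle.load(open("scene0.pkl","rb"));T=pickle.load(open("top0.pkl","rb"))
im=T["color"][225:292,345:430].astype(int); 
m=((im.max(2)<45)).astype(np.uint8)
m=cv2.morphologyEx(m,cv2.MORPH_OPEN,np.ones((2,2),np.uint8))
n,l,st,_=cv2.connectedComponentsWithStats(m);print(st)
cs,_=cv2.findContours(m,0,cv2.CHAIN_APPROX_NONE)
pts=np.vstack([c[:,0] for c in cs if len(c)>30])+[345,225]
C=-np.array(T["R"]).T@T["t"];print("C",C.round(0))
c=np.array([515.,-155]);ok=pts
for it in range(8):
    q=[]
    for p in ok:
        a=ray(T,*p,19)[:2];b=ray(T,*p,0)[:2]
        d=(a-c)/np.linalg.norm(a-c)
        far=d@(c-C[:2])/np.linalg.norm(c-C[:2])
        q.append(a if far>0 else b)
    q=np.array(q); r=np.hypot(*(q-c).T)
    sel=(r>54)&(r<66)
    f=least_squares(lambda v:np.hypot(q[sel,0]-v[0],q[sel,1]-v[1])-v[2],[*c,60],loss="soft_l1");c=f.x[:2]
print("collar",f.x.round(1),sel.sum())
px=lambda a,b:(355+a/11-.5,232+b/11-.5)
G=[ray(T,*px(*p),19)[:2] for p in((315,62),(425,55),(285,520),(395,545))]
for g in G:print(g.round(1),np.hypot(*(g-c)).round(1),np.degrees(np.arctan2(*(g-c)[::-1])).round(1))
u=(G[0]+G[1])/2;d=(G[2]+G[3])/2;print("gapdir",np.degrees(np.arctan2(*(u-d)[::-1])), "mid",(u+d)/2)
# screws dots on floor
s1=ray(T,*px(357,176),6);s2=ray(T,*px(341,422),6);e=s1-s2;print("dots mid",((s1+s2)/2).round(1),np.degrees(np.arctan2(e[1],e[0])))
ps=lambda a,b:(227+a/11-.5,296+b/11-.5)
s1=ray(S,*ps(270,260),6);s2=ray(S,*ps(513,360),6);e=s1-s2;print("dots scene",((s1+s2)/2).round(1),np.degrees(np.arctan2(e[1],e[0])))
g=[ray(S,*ps(*p),19)[:2] for p in((178,105),(80,190),(715,340),(615,435))]
for x in g:print(x.round(1),np.hypot(*(x-c)).round(1),np.degrees(np.arctan2(*(x-c)[::-1])).round(1))
g=np.array(g);print("scene gap mids",g[:2].mean(0),g[2:].mean(0),g.mean(0))
E
```

```text
[[   0    0   85   67 4956]
 [  17   10   24   49  385]
 [  46   11   24   49  354]]
C [ 363.  -14. 1266.]
collar [ 511.  -189.7   58. ] 128
[ 561.3 -177.9] 51.6 13.2
[ 563. -201.] 53.3 -12.2
[ 465.2 -170.9] 49.5 157.6
[ 460.3 -193.6] 50.9 -175.6
gapdir -4.151786398831322 mid [ 512.44219592 -185.86494006]
dots mid [ 513.  -186.4    6. ] -4.239165861468351
dots scene [ 512.3 -184.     6. ] 176.86240894490518
[ 457.3 -166.7] 58.5 156.8
[ 454.9 -194.3] 56.2 -175.3
[ 574.8 -177.3] 65.0 11.1
[ 571.7 -205.8] 62.8 -14.8
scene gap mids [ 456.10289271 -180.49961913] [ 573.24606736 -191.5208819 ] [ 514.67448004 -186.01025051]
```

```bash
cat >> h.py <<'E'
def delta(x,y,z,phi,base=None):
    from plant import sense
    s=sense();R=np.array(s["orientation"]);p=np.array(s["ee_pos"])
    f=np.degrees(np.arctan2(R[1,0],R[0,0]))
    print("t",s["time_s"],"p",p.round(1),"phi",round(f,2),"F",np.round(s["force"],1),"M",np.round(s["moment"],2),"open",round(s["opening"],1))
    print("tilt y",R[:,1].round(3),"j",np.round(s["joint_positions"],0))
    print("shift m",(R.T@(np.array([x,y,z])-p)/1000).round(4),"turn",round(-((phi-f+180)%360-180),2))
E
python3 -c "
from h import *
delta(500,-360,217,-77)
delta(555,177,130,-24.5)"
```

```text
t 0.1 p [ 142.2 -633.5  217.6] phi -77.35 F [ 0.7 -0.6  0.2] M [-0.05 -0.03 -0.02] open 93.0
tilt y [-0.001  0.002 -1.   ] j [76. 35. -1. 82.  0. 63. -2.]
shift m [-0.1885  0.001   0.409 ] turn -0.35
t 0.1 p [ 142.2 -633.5  217.6] phi -77.35 F [ 0.7 -0.6  0.2] M [-0.05 -0.03 -0.02] open 93.0
tilt y [-0.001  0.002 -1.   ] j [76. 35. -1. 82.  0. 63. -2.]
shift m [-0.7002  0.0892  0.5803] turn -52.85
```

Call:
{"api": "drive_tool", "payload": {"steps": [[0.5,-0.19,0,0.41,-20],[0.5,-0.19,0,0.41,-20],[0.5,-0.19,0,0.41,-20],[0.5,-0.19,0,0.41,-20],[0.5,-0.19,0,0.41,-20],[0.5,-0.19,0,0.41,-20],[0.5,-0.19,0,0.41,-20],[0.5,-0.19,0,0.41,-20],[0.5,-0.19,0,0.41,-20],[0.5,-0.19,0,0.41,-20],[0.5,-0.7,0.02,0.58,-52.9],[0.5,-0.7,0.02,0.58,-52.9],[0.5,-0.7,0.02,0.58,-52.9],[0.5,-0.7,0.02,0.58,-52.9],[0.5,-0.7,0.02,0.58,-52.9],[0.5,-0.7,0.02,0.58,-52.9],[0.5,-0.7,0.02,0.58,-52.9],[0.5,-0.7,0.02,0.58,-52.9],[0.5,-0.7,0.02,0.58,-52.9],[0.5,-0.7,0.02,0.58,-52.9]], "grip_force": 10}}

```text
time_s: 1.77
ee_pos: [533.3, 33.3, 203.6]
orientation: [[0.91, -0.001, 0.414], [-0.414, -0.0, 0.91], [-0.001, -1.0, -0.001]]
force: [-0.4, -0.8, -0.0]
opening: 46.5
```

```bash
python3 -c "
from h import *
delta(555,177,120,-24.5)"
```

```text
t 1.7667 p [533.3  33.3 203.6] phi -24.47 F [-0.4 -0.8 -0. ] M [-0.1  -0.08 -0.1 ] open 46.5
tilt y [-0.001 -0.    -1.   ] j [  7.  27. -19. 102.  11.  53. -41.]
shift m [-0.0397  0.0835  0.1399] turn 0.03
```

Call:
{"api": "drive_tool", "payload": {"steps": [[0.4,-0.04,0.05,0.14,0],[0.4,-0.04,0.083,0.14,0],[0.4,-0.04,0.083,0.14,0],[0.4,-0.04,0.083,0.14,0],[0.4,-0.04,0.083,0.14,0],[0.4,-0.04,0.083,0.14,0],[0.4,-0.04,0.083,0.14,0]]}}

```text
time_s: 2.35
ee_pos: [555.0, 174.7, 120.4]
orientation: [[0.91, -0.001, 0.414], [-0.414, -0.001, 0.91], [-0.0, -1.0, -0.002]]
force: [0.8, -0.1, 0.2]
opening: 37.3
```

```bash
cat >> h.py <<'E'
def crop(im,x,y,w,h,nm,k=10,al=1.5):
    import cv2
    c=cv2.resize(im[y:y+h,x:x+w,::-1],None,fx=k,fy=k,interpolation=cv2.INTER_CUBIC)
    c=cv2.convertScaleAbs(c,alpha=al)
    for i in range(0,w,5): cv2.line(c,(i*k,0),(i*k,10),(0,255,255),1); cv2.putText(c,str(x+i),(i*k,22),0,.35,(0,255,255))
    for i in range(0,h,5): cv2.line(c,(0,i*k),(6,i*k),(0,255,255),1); cv2.putText(c,str(y+i),(8,i*k+4),0,.35,(0,255,255))
    cv2.imwrite(nm,c)
def snap(n,tag):
    from plant import optics
    d=optics.snapshot(n);pickle.dump(d,open(f"{n}{tag}.pkl","wb"));return d
E
python3 -c "
from h import *
delta(555,177,61,-24.5)
d=snap('scene',1);crop(d['color'],320,160,80,60,'pics/s1.png')"
```

```text
t 2.35 p [555.  174.7 120.4] phi -24.45 F [ 0.8 -0.1  0.2] M [-0.1  -0.04  0.01] open 37.3
tilt y [-0.001 -0.001 -1.   ] j [ -9.  36. -17.  99.  14.  46. -57.]
shift m [-0.0009  0.0594  0.0021] turn 0.05
```

View pics/s1.png

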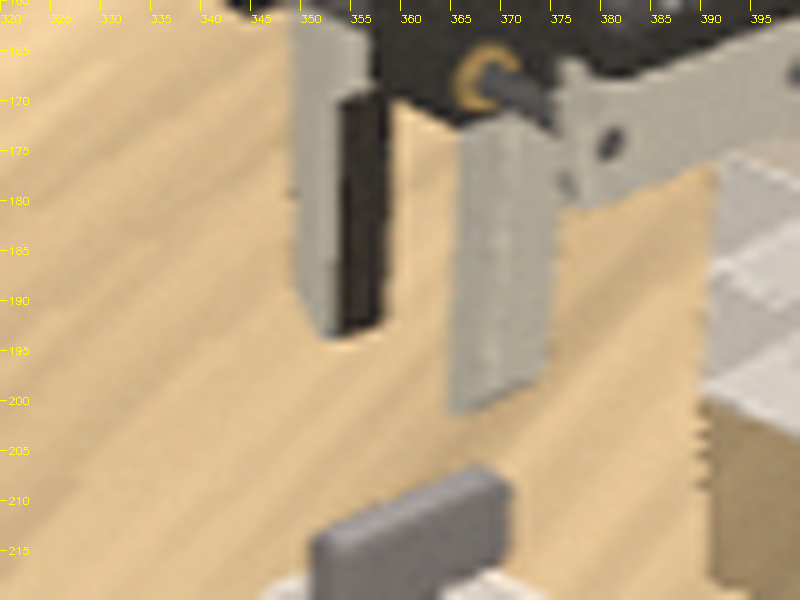

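Call:
{"api": "drive_tool", "payload": {"steps": [[0.4,-0.001,0.02,0.002,0],[0.4,-0.001,0.04,0.002,0],[0.4,-0.001,0.052,0.002,0],[0.4,-0.001,0.058,0.002,0],[0.4,-0.001,0.059,0.002,0],[0.4,-0.001,0.059,0.002,0]]}}

```text
time_s: 2.9
ee_pos: [555.8, 176.6, 62.6]
orientation: [[0.91, 0.001, 0.416], [-0.416, -0.0, 0.91], [0.001, -1.0, 0.0]]
force: [0.9, 0.2, 0.5]
opening: 37.2
```

```bash
python3 -c "
from h import *
delta(555,177,61,-24.5)
d=snap('scene',2);crop(d['color'],320,180,80,60,'pics/s2.png')"
```

```text
t 2.9 p [555.8 176.6  62.6] phi -24.56 F [0.9 0.2 0.5] M [-0.08 -0.03  0.04] open 37.2
tilt y [ 0.001 -0.    -1.   ] j [-10.  41. -15. 102.  16.  39. -59.]
shift m [-0.0009  0.0016  0.0001] turn -0.06
```

View pics/s2.png

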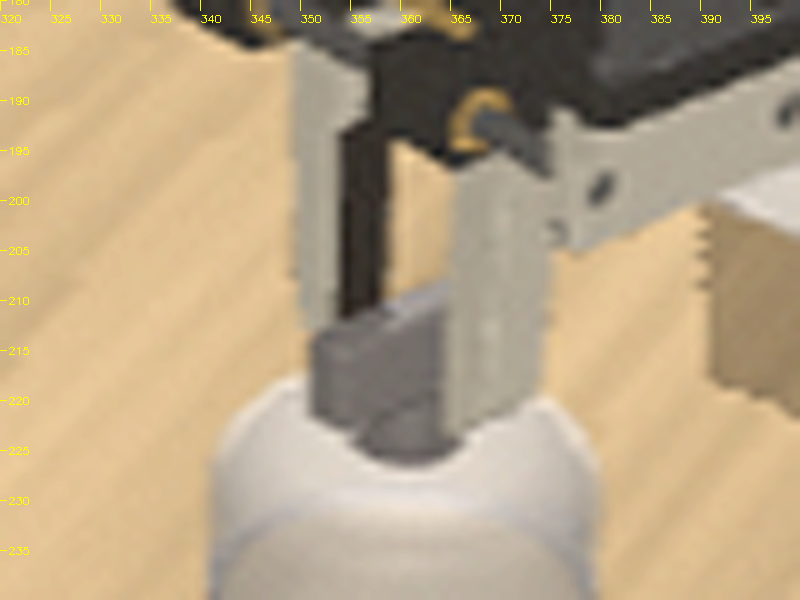

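Call:
{"api": "drive_tool", "payload": {"steps": [[0.1,0,0.001,0,0],[0.1,0,0.001,0,0],[0.1,0,0.001,0,0],[0.1,0,0.001,0,0],[0.1,0,0.001,0,0],[0.1,0,0.001,0,0],[0.1,0,0.001,0,0],[0.1,0,0.001,0,0]], "grip_force": 12}}

```text
time_s: 3.62
ee_pos: [555.1, 178.0, 61.3]
orientation: [[0.91, 0.0, 0.414], [-0.414, 0.0, 0.91], [0.0, -1.0, 0.0]]
force: [-0.1, -0.6, 3.9]
opening: 13.8
```

```bash
python3 -c "
from h import *
delta(555,177,61,-24.5)
d=snap('scene',3);crop(d['color'],320,180,80,60,'pics/s3.png')"
```

```text
t 3.6167 p [555.1 178.   61.3] phi -24.44 F [-0.1 -0.6  3.9] M [-0.03  0.23  0.  ] open 13.8
tilt y [ 0.  0. -1.] j [-10.  41. -15. 102.  16.  39. -59.]
shift m [ 0.0003  0.0003 -0.0009] turn 0.06
```

View pics/s3.png

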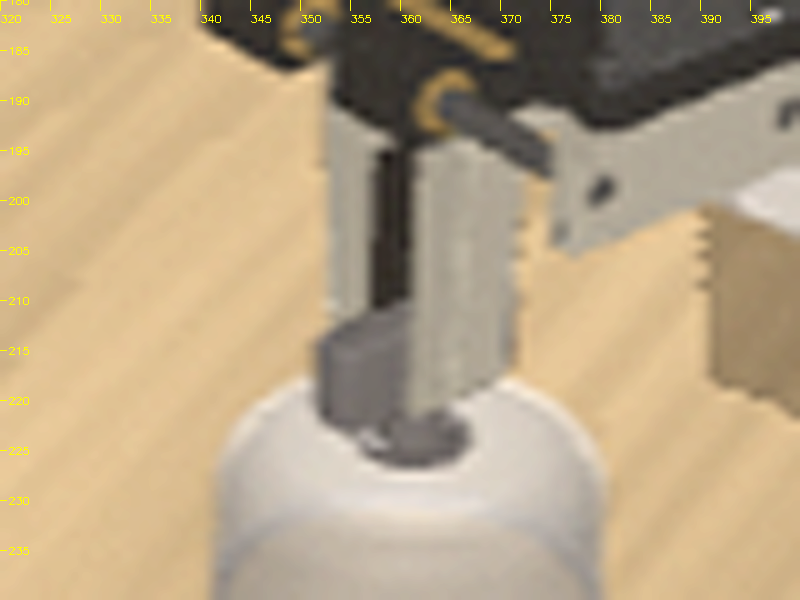

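Call:
{"api": "drive_tool", "payload": {"steps": [[0.1,0,-0.01,0,0],[0.1,0,-0.03,0,0],[0.1,0,-0.06,0,0],[0.1,0,-0.09,0,0],[0.1,0,-0.12,0,0],[0.1,0,-0.12,0,0],[0.1,0,-0.12,0,0]]}}

```text
time_s: 4.25
ee_pos: [556.2, 178.0, 182.8]
orientation: [[0.91, 0.004, 0.414], [-0.414, 0.001, 0.91], [0.003, -1.0, 0.003]]
force: [0.5, -0.0, -1.5]
opening: 13.8
```

```bash
python3 -c "
from h import *
delta(512.5,-186,180,-94.2)
d=snap('scene',4);crop(d['color'],310,130,80,60,'pics/s4.png')"
```

```text
t 4.25 p [556.2 178.  182.8] phi -24.46 F [ 0.5 -0.  -1.5] M [-0.12 -0.02  0.01] open 13.8
tilt y [ 0.004  0.001 -1.   ] j [ -8.  32. -18.  95.  12.  54. -56.]
shift m [ 0.111   0.0022 -0.3494] turn 69.74
```

View pics/s4.png

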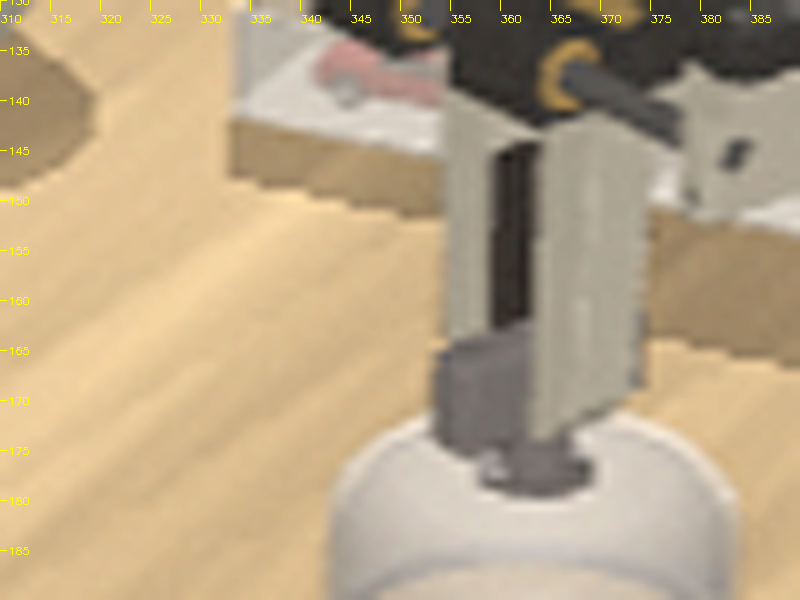

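Dome is lifted (bar at about 362,168 in the scene view, level in the pads). Carry it over the mount.

Call:
{"api": "drive_tool", "payload": {"steps": [[0.1,0.01,0,-0.03,6],[0.1,0.022,0,-0.07,12],[0.1,0.033,0,-0.105,19],[0.1,0.045,0,-0.14,26],[0.1,0.056,0,-0.175,33],[0.1,0.067,0,-0.21,40],[0.1,0.078,0,-0.245,47],[0.1,0.089,0,-0.28,54],[0.1,0.1,0,-0.315,61],[0.1,0.108,0,-0.34,66],[0.1,0.111,0.001,-0.35,69.7],[0.1,0.111,0.002,-0.35,69.7],[0.1,0.111,0.002,-0.35,69.7],[0.1,0.111,0.002,-0.35,69.7],[0.1,0.111,0.002,-0.35,69.7]]}}

```text
time_s: 5.55
ee_pos: [511.5, -184.5, 178.2]
orientation: [[-0.068, -0.001, 0.998], [-0.998, 0.002, -0.068], [-0.002, -1.0, -0.001]]
force: [0.5, 0.2, -1.5]
opening: 14.1
```

```bash
python3 -c "
from h import *
delta(512.5,-186,100,-94.2)"
```

```text
t 5.55 p [ 511.5 -184.5  178.2] phi -93.9 F [ 0.5  0.2 -1.5] M [0.   0.01 0.  ] open 14.1
tilt y [-0.001  0.002 -1.   ] j [ 17.  28.   1. 102.  -1.  49. -75.]
shift m [0.0016 0.0782 0.0012] turn 0.3
```

Call:
{"api": "drive_tool", "payload": {"steps": [[0.1,0.001,0.03,0.001,0.3],[0.1,0.001,0.06,0.001,0.3],[0.1,0.001,0.08,0.001,0.3],[0.1,0.001,0.083,0.001,0.3],[0.1,0.001,0.083,0.001,0.3],[0.1,0.001,0.083,0.001,0.3],[0.1,0.001,0.083,0.001,0.3]]}}

```text
time_s: 6.13
ee_pos: [513.7, -187.9, 97.4]
orientation: [[-0.077, 0.003, 0.997], [-0.997, -0.001, -0.077], [0.001, -1.0, 0.003]]
force: [-0.6, 0.1, -0.8]
opening: 13.9
```

```bash
python3 -c "
from h import *
delta(512.5,-186,90,-94.2)
d=snap('scene',5);crop(d['color'],222,270,80,60+25,'pics/s5.png',k=7)
d=snap('top',5);crop(d['color'],345,215,80,75,'pics/t5.png',k=8,al=2)"
```

```text
t 6.1333 p [ 513.7 -187.9   97.4] phi -94.39 F [-0.6  0.1 -0.8] M [ 0.05 -0.02  0.02] open 13.9
tilt y [ 0.003 -0.001 -1.   ] j [ 17.  35.   1. 107.  -1.  38. -76.]
shift m [-0.0018  0.0074 -0.0013] turn -0.19
```

View pics/s5.png

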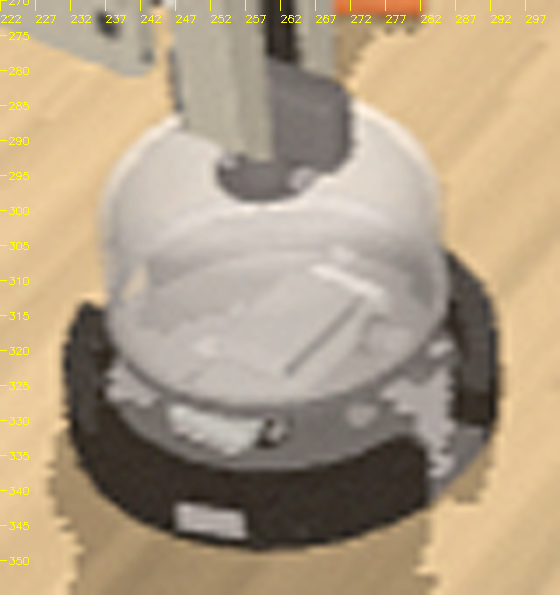

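View pics/t5.png

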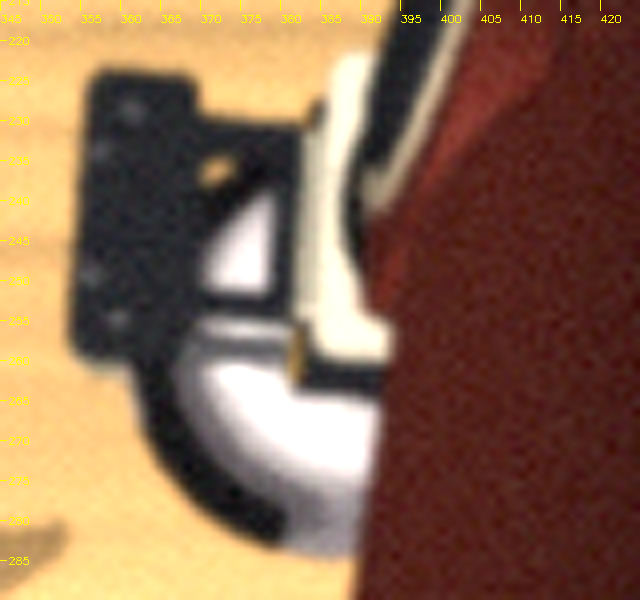

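```bash
python3 - <<'E'
from h import *
S=pickle.load(open("scene5.pkl","rb"))
def ext(c,r,z0,z1=None):
    a=np.linspace(0,2*np.pi,721);P=np.array([proj(S,[c[0]+r*np.cos(t),c[1]+r*np.sin(t),z]) for z in (z0,z1 if z1 is not None else z0) for t in a])
    return P[:,0].min().round(2),P[:,0].max().round(2),P[:,1].min().round(2),P[:,1].max().round(2)
print("dome@tcp rim",ext((513.7,-187.9),46,36)," + wall 46@z55",ext((513.7,-187.9),46,36,55))
print("collar@est outer",ext((512.5,-186),60,0,19),ext((512.5,-186),60,19))
print("px per mm x,y:",proj(S,[522.5,-186,36])-proj(S,[512.5,-186,36]),proj(S,[512.5,-176,36])-proj(S,[512.5,-186,36]))
im=S["color"].astype(int)
for r in (305,310,313,316,320): print(r,im[r,228:242].sum(1).tolist(),im[r,278:298].sum(1).tolist())
for c in (250,256,260,264):print(c,im[318:336,c].sum(1).tolist(), im[340:352,c].sum(1).tolist())
E
```

```text
dome@tcp rim (np.float64(236.23), np.float64(284.77), np.float64(297.93), np.float64(329.48))  + wall 46@z55 (np.float64(235.38), np.float64(284.77), np.float64(290.32), np.float64(329.48))
collar@est outer (np.float64(229.65), np.float64(292.66), np.float64(299.43), np.float64(348.3)) (np.float64(229.65), np.float64(292.35), np.float64(299.43), np.float64(340.73))
px per mm x,y: [4.46335636 1.56667504] [ 2.79693554 -3.01823654]
305 [372, 375, 377, 383, 377, 366, 362, 359, 340, 327, 317, 324, 345, 362] [328, 313, 309, 312, 310, 316, 290, 278, 342, 375, 376, 373, 375, 377, 380, 381, 375, 367, 353, 354]
310 [365, 361, 363, 370, 366, 371, 371, 377, 370, 349, 323, 306, 353, 384] [317, 316, 291, 261, 254, 261, 293, 281, 189, 143, 161, 158, 199, 315, 366, 352, 350, 352, 358, 374]
313 [369, 367, 368, 379, 357, 273, 175, 273, 323, 285, 297, 315, 354, 357] [324, 316, 315, 306, 278, 268, 313, 267, 88, 113, 145, 146, 141, 136, 265, 368, 375, 384, 381, 386]
316 [372, 375, 391, 340, 161, 124, 124, 127, 138, 241, 313, 325, 352, 338] [317, 315, 308, 306, 303, 285, 217, 130, 85, 95, 118, 149, 149, 153, 209, 332, 398, 389, 386, 384]
320 [404, 408, 346, 163, 123, 128, 118, 96, 88, 82, 142, 249, 305, 328] [337, 322, 284, 229, 218, 285, 324, 254, 192, 157, 115, 143, 145, 145, 125, 294, 399, 390, 388, 380]
250 [380, 408, 387, 366, 367, 345, 375, 361, 316, 227, 245, 382, 381, 353, 364, 206, 218, 225] [83, 82, 259, 336, 329, 340, 92, 155, 276, 274, 275, 272]
256 [379, 388, 392, 381, 370, 378, 375, 382, 368, 322, 232, 245, 353, 376, 394, 358, 263, 213] [82, 92, 84, 212, 281, 277, 296, 70, 177, 283, 271, 264]
260 [381, 379, 384, 388, 392, 376, 376, 382, 365, 315, 234, 240, 132, 217, 211, 97, 206, 226] [102, 84, 87, 105, 96, 97, 101, 80, 141, 282, 283, 284]
264 [384, 381, 357, 309, 319, 364, 385, 382, 354, 293, 240, 232, 223, 217, 217, 221, 219, 220] [93, 94, 96, 87, 91, 110, 107, 80, 184, 300, 291, 289]
```

Call:
{"api": "drive_tool", "payload": {"steps": [[0.1,-0.0015,0.003,-0.0014,0],[0.1,-0.0015,0.005,-0.0014,0],[0.1,-0.0015,0.008,-0.0014,0],[0.1,-0.0015,0.01,-0.0014,0],[0.1,-0.0015,0.01,-0.0014,0],[0.1,-0.0015,0.01,-0.0014,0]]}}

```text
time_s: 6.73
ee_pos: [510.8, -186.3, 85.6]
orientation: [[-0.078, -0.001, 0.997], [-0.997, 0.0, -0.078], [-0.0, -1.0, -0.001]]
force: [-0.6, 0.2, -1.0]
opening: 14.0
```

```bash
cat >> h.py <<'E'
def avg(n=5):
    from plant import sense,optics
    L=[]
    for i in range(n):
        d=optics.snapshot("scene");s=sense();R=np.array(s["orientation"])
        L.append([*s["ee_pos"],np.degrees(np.arctan2(R[1,0],R[0,0])),*s["force"]])
    L=np.array(L);print("mean",L.mean(0).round(2),"std",L.std(0).round(2));return d
E
python3 -c "
from h import *
d=avg(5);delta(512.1,-186.2,90,-94.2)
crop(d['color'],222,270,80,60+25,'pics/s6.png',k=7)"
```

```text
mean [ 5.1101e+02 -1.8632e+02  8.5860e+01 -9.4450e+01  4.0000e-02 -2.6000e-01
 -1.1600e+00] std [0.05 0.01 0.08 0.   0.51 0.51 0.82]
t 6.9833 p [ 511.  -186.3   85.9] phi -94.45 F [-0.5 -0.2 -1. ] M [0.04 0.07 0.05] open 14.0
tilt y [ 0. -0. -1.] j [ 17.  36.   1. 108.  -1.  37. -76.]
shift m [-0.0002 -0.0041  0.0011] turn -0.25
```

View pics/s6.png

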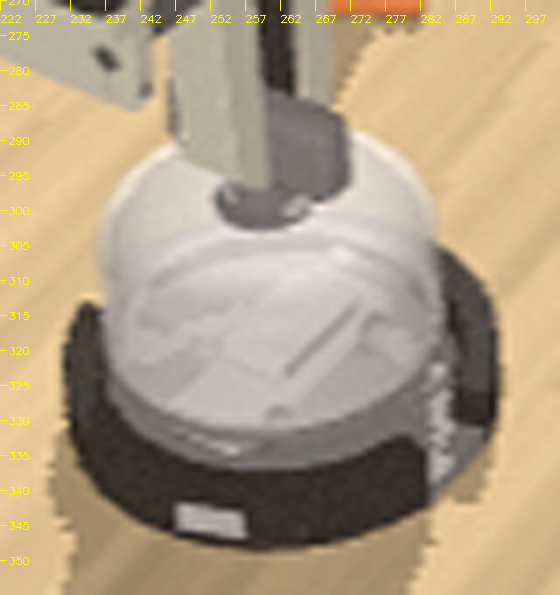

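Call:
{"api": "drive_tool", "payload": {"steps": [[0.1,0,0,0.001,-0.2],[0.1,0,0.003,0.001,-0.2],[0.1,0,0.005,0.001,-0.2],[0.1,0,0.007,0.001,-0.2],[0.1,0,0.008,0.001,-0.2],[0.1,0,0.008,0.001,-0.2]]}}

```text
time_s: 7.48
ee_pos: [511.7, -186.2, 77.5]
orientation: [[-0.074, -0.001, 0.997], [-0.997, 0.0, -0.074], [-0.0, -1.0, -0.001]]
force: [0.6, -0.3, 0.0]
opening: 13.6
```

```bash
python3 -c "
from h import *
d=avg(2);delta(512.1,-186.2,68,-94.2)
"
```

```text
mean [ 5.1184e+02 -1.8633e+02  7.7700e+01 -9.4250e+01  1.0300e+00 -2.9000e-01
 -1.0200e+00] std [0.06 0.03 0.08 0.   0.25 0.69 0.01]
t 7.5833 p [ 511.9 -186.4   77.8] phi -94.25 F [ 0.8  0.4 -1. ] M [0.   0.03 0.03] open 13.7
tilt y [-0.  0. -1.] j [ 17.  36.   1. 108.  -1.  36. -75.]
shift m [-0.0002  0.0098  0.0002] turn -0.05
```

Call:
{"api": "drive_tool", "payload": {"steps": [[0.1,0,0.002,0,0],[0.1,0,0.004,0,0],[0.1,0,0.005,0,0],[0.1,0,0.006,0,0],[0.1,0,0.007,0,0],[0.1,0,0.007,0,0]]}}

```text
time_s: 8.08
ee_pos: [511.8, -186.3, 70.6]
orientation: [[-0.074, -0.0, 0.997], [-0.997, 0.0, -0.074], [-0.0, -1.0, -0.0]]
force: [-0.6, 0.8, -0.2]
opening: 13.6
```

```bash
python3 -c "
from h import *
d=avg(3);delta(512.1,-186.2,68,-94.2)
"
```

```text
mean [ 5.1192e+02 -1.8634e+02  7.0820e+01 -9.4250e+01  7.0000e-02  3.4000e-01
 -1.0500e+00] std [0.05 0.01 0.07 0.   0.21 0.36 0.38]
t 8.2333 p [ 512.  -186.4   70.9] phi -94.25 F [-0.2  0.1 -0.7] M [0.04 0.05 0.01] open 14.0
tilt y [ 0.  0. -1.] j [ 17.  37.   1. 108.  -1.  35. -75.]
shift m [-0.0002  0.0029  0.0001] turn -0.05
```

Free so far (rim about 9.5 mm, no force). Down the last 3–4 mm gently.

Call:
{"api": "drive_tool", "payload": {"steps": [[0.1,0,0.001,0,0],[0.1,0,0.002,0,0],[0.1,0,0.003,0,0],[0.1,0,0.0035,0,0],[0.1,0,0.0035,0,0],[0.1,0,0.0035,0,0]]}}

```text
time_s: 8.73
ee_pos: [512.0, -186.4, 67.3]
orientation: [[-0.074, 0.0, 0.997], [-0.997, 0.0, -0.074], [-0.0, -1.0, 0.0]]
force: [0.6, 0.1, -1.0]
opening: 13.8
```

```bash
python3 -c "
from h import *
d=avg(3);delta(512.1,-186.2,68,-94.2)
crop(d['color'],222,270,80,60+25,'pics/s7.png',k=7)"
```

```text
mean [ 5.1196e+02 -1.8634e+02  6.7350e+01 -9.4250e+01 -1.9000e-01 -3.4000e-01
 -1.0600e+00] std [0.01 0.   0.   0.   0.19 0.31 0.27]
t 8.8833 p [ 512.  -186.3   67.4] phi -94.25 F [-0.4 -0.2 -1.4] M [-0.01 -0.04 -0.01] open 13.9
tilt y [ 0.  0. -1.] j [ 17.  37.   1. 108.  -1.  34. -75.]
shift m [-0.0002 -0.0006  0.0001] turn -0.05
```

View pics/s7.png

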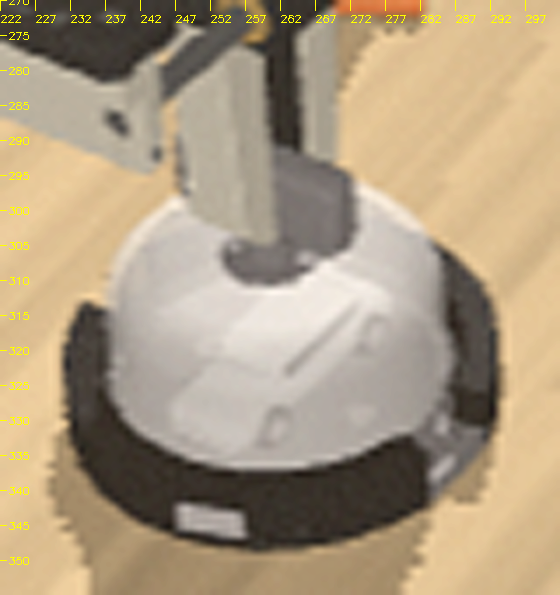

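Call:
{"api": "drive_tool", "payload": {"steps": [[0.1,0,0.0004,0,0],[0.1,0,0.0008,0,0],[0.1,0,0.0008,0,0],[0.1,0,0.0008,0,0]]}}

```text
time_s: 9.22
ee_pos: [512.0, -186.4, 67.2]
orientation: [[-0.074, 0.0, 0.997], [-0.997, -0.0, -0.074], [-0.0, -1.0, 0.0]]
force: [-1.3, 0.5, 5.6]
opening: 14.0
```

```bash
python3 -c "
from h import *
d=avg(3)"
```

```text
mean [ 511.96 -186.36   67.25  -94.25   -1.23    1.27    5.75] std [0.02 0.02 0.01 0.   0.35 0.38 0.11]
```

Call:
{"api": "drive_tool", "payload": {"steps": [[0.1,0,-0.0003,0,1],[0.1,0,-0.0003,0,3],[0.1,0,-0.0003,0,5],[0.1,0,-0.0003,0,7],[0.1,0,-0.0003,0,9],[0.1,0,-0.0003,0,11],[0.1,0,-0.0003,0,13],[0.1,0,-0.0003,0,15],[0.1,0,-0.0003,0,15],[0.1,0,-0.0003,0,15]]}}

```text
time_s: 10.2
ee_pos: [512.6, -186.5, 67.2]
orientation: [[-0.332, 0.001, 0.943], [-0.943, -0.001, -0.332], [0.0, -1.0, 0.001]]
force: [-0.0, -0.4, 4.7]
opening: 14.1
```

```bash
python3 -c "
from h import *
d=avg(2);delta(512,-186.3,67.3,-139.2)
crop(d['color'],222,270,80,60+25,'pics/s8.png',k=7)"
```

```text
mean [ 5.1256e+02 -1.8651e+02  6.7240e+01 -1.0937e+02 -2.9000e-01  2.9000e-01
  5.0700e+00] std [0.   0.01 0.01 0.   0.27 0.01 0.28]
t 10.3 p [ 512.6 -186.5   67.3] phi -109.37 F [-0.6  0.3  4.8] M [0.03 0.01 0.03] open 13.7
tilt y [ 0.001 -0.    -1.   ] j [ 14.  37.   5. 108.  -6.  34. -86.]
shift m [-0.     -0.     -0.0006] turn 29.83
```

View pics/s8.png

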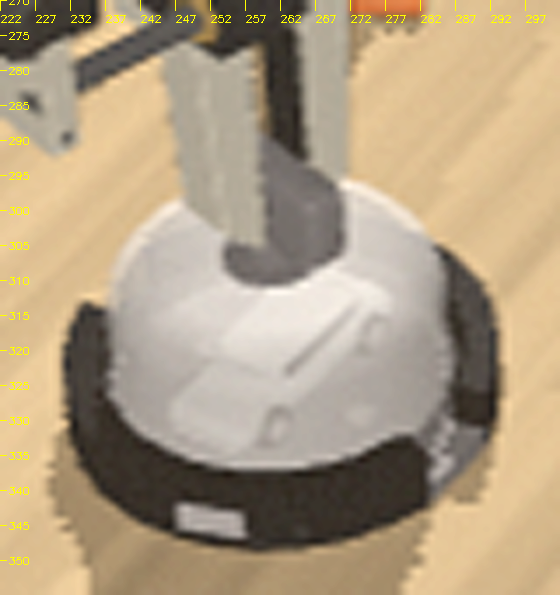

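Call:
{"api": "drive_tool", "payload": {"steps": [[0.1,0,0,0,1],[0.1,0,0,0,3],[0.1,0,0,0,5],[0.1,0,0,0,8],[0.1,0,0,0,11],[0.1,0,0,0,14],[0.1,0,0,-0.0002,17],[0.1,0,0,-0.0003,20],[0.1,0,0,-0.0004,23],[0.1,0,0,-0.0005,26],[0.1,0,0,-0.0005,28],[0.1,0,0,-0.0005,29],[0.1,0,0,-0.0005,29.8],[0.1,0,0,-0.0005,29.8],[0.1,0,0,-0.0005,29.8],[0.1,0,0,-0.0005,29.8]]}}

```text
time_s: 11.63
ee_pos: [512.1, -186.4, 67.2]
orientation: [[-0.756, 0.001, 0.654], [-0.654, -0.001, -0.756], [-0.001, -1.0, 0.001]]
force: [0.2, 0.6, 6.0]
opening: 14.3
```

```bash
python3 -c "
from h import *
d=avg(3);delta(512,-186.3,67.3,-139.2)
crop(d['color'],222,270,80,60+25,'pics/s9.png',k=7)
t=snap('top',9);crop(t['color'],345,215,80,75,'pics/t9.png',k=8,al=2)
import cv2;cv2.imwrite('pics/full9.png',d['color'][:,:,::-1])"
```

```text
mean [ 5.1209e+02 -1.8641e+02  6.7240e+01 -1.3914e+02  5.0000e-02  1.9000e-01
  5.7600e+00] std [0.02 0.02 0.01 0.   0.53 0.66 0.4 ]
t 11.7833 p [ 512.1 -186.4   67.3] phi -139.14 F [-0.4  0.7  5.9] M [0.1  0.02 0.08] open 13.7
tilt y [ 0.001 -0.001 -1.   ] j [   9.   38.   14.  109.  -15.   35. -107.]
shift m [-0.     -0.0001 -0.0001] turn 0.06
```

View pics/s9.png

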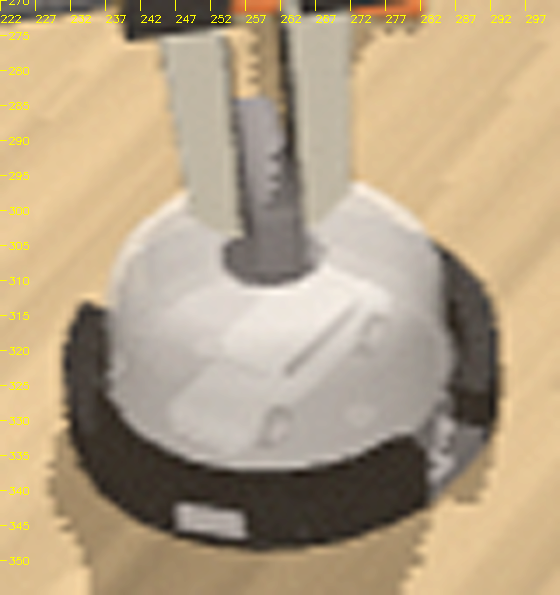

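View pics/full9.png

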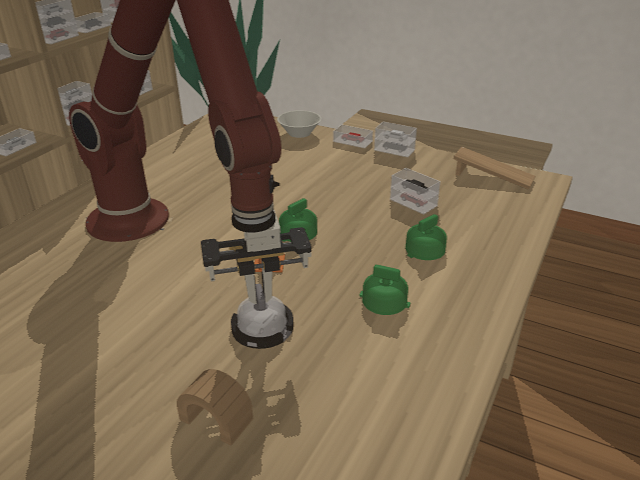

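View pics/t9.png

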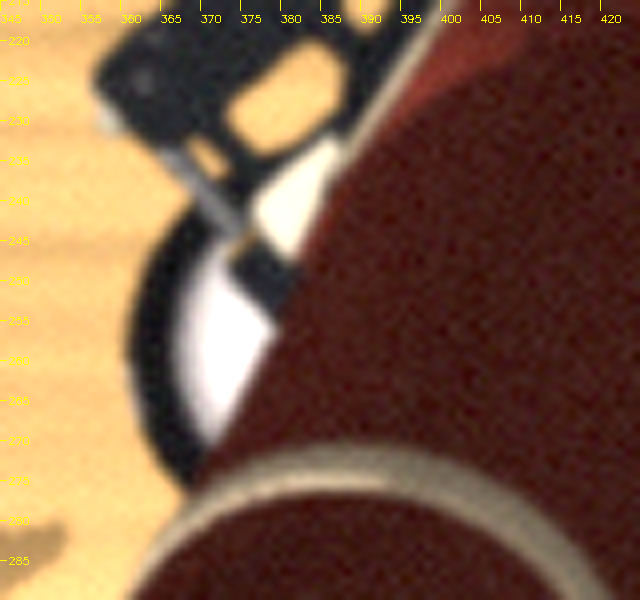

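```bash
python3 -c "
from plant import manip,sense
import numpy as np
s=sense();print(s['time_s'],np.abs(s['joint_vel']).max(),s['force'],s['opening'])
print(manip.sign_off())"
```

```text
11.8333 0.09366283710576183 [ 0.38064787 -0.49425342  5.31300823] 13.722835025973161
the job is handed in; nothing more can be done
None
```

The dome is seated over the car on the mount, turned clockwise to the half-way position, still gripped and motionless. I handed the job in at 11.8 s.

- **Pick-up:** I took the clear dome with the grey bar, not one of the three green look-alikes, across the 14 mm faces with a 12 N grip.
- **Lowering:** It met no resistance until it reached the floor of the mount. The tool stopped at z = 67.25 mm against an expected 67.3 mm, with a press of about 7 N.
- **Turning:** I turned it 44.9° from where it entered, well short of the lock at 72°. I met no sign of resistance or slip.
- **Last checks:**
  - The jaw opening was about 13.7 mm and the vertical force on the tool 5–6 N.
  - The joints were essentially still.
  - The scene view shows the dome low and level in the collar, with the visible gap empty of its lug.
  - The tunnel and tray stack look unmoved. The cone was partly hidden behind the gripper, so I could not check it fully.

**Disagreements:**
- A circle fit to the collar's outline put the mount about 3.5 mm off in y from the other measurements. I relied on the gap and floor-dot measurements instead, and the contact-free entry supports them.
- The estimates of the gap direction ranged from -3.1° to -5.4°, so the half-way angle relative to the mount is good to about 1–2°.
- The top view of the finished dome was mostly blocked by the arm, so I did not see the lugs directly under the lip.

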